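# Pack the carver's kit tray

## Robot

A 6-joint arm with a two-finger parallel gripper is mounted at the origin on the work surface. World frame = base frame: x ahead of the robot, y to its left, z up, the work surface at z = 0. Lengths are in m, angles in rad, forces in N, time in s.
With the tool pointing down it reaches from about 0.4 to 0.825 m from the base axis. Payload 7 kg.
Tool frame: the origin (TCP) lies between the finger pads; the fingertips stand 25 mm ahead of it and the grasp point (between the pads) lies 6 mm ahead of it; z points along the fingers, y is the line along which they close (so a half turn about z gives the same grasp; the last joint's range is limited). The gripper opens to 85 mm and grips with 20 to 120 N. Pads are 22 mm wide; open, the fingers measure 114 mm over their backs; the gripper's body (76 mm by 85 mm) begins 54 mm behind the grasp point. The pads swing forward as they close: fully open they stand 13 mm farther back than shut.
Start: joints at [1.539, 0.359, 0.012, 0, -1.224, -0.288], TCP at [0.212, 0.641, 0.256] pointing down, gripper open.
Joint ranges: [-3.07, 3.07], [-1.43, 2.12], [-1.02, 1.25], [-3.03, 1.67], [-3.05, -0], [-3.03, 3.03]. Speed limits (rad/s): [2.39, 2.39, 3.01, 3.14, 3.14, 3.14].

## Interface

Orientations are given as a unit quaternion [x, y, z, w].
In Python, from workcell import ctrl gives the robot as it stands.
- The arm moves only by the tool move_arm, never from a script. Its argument "rows" is a list that holds one entry, the list of rows, each a list of 7 numbers: the shift along the world's x, y, z in units of 30 mm (1.0 is 30 mm), then the turn, a rotation vector about the world's x, y, z in units of 5 degrees (1.0 is 5 degrees), then the opening, from -1 (shut) to 1 (fully open), so that 0 is half open. In form: [[[dx, dy, dz, ax, ay, az, fingers], ...]]. A call has 1 to 8 rows; each row shifts and turns the commanded pose from where the row before left it; what a row does not reach is not made up. A row lasts 1/12 s, in which the tool goes at most 41.7 mm and 7.16 degrees, less where a joint would pass 70% of its speed; a pose out of reach is approached as far as the arm can. A call is refused whole if a number of a shift passes 1 or a number of a turn 1, either way. A call with a gripper value outside its range is refused whole. The fingers move at their own pace and stop on an object; "squeeze" is the grip in N (left out, the last holds). Time passes only in rows, so rows that do not move let the fingers close. It gives the time, the measured TCP pose, the force, the opening and the grip force at its end, in the units of the state.
- ctrl.get_state(): the state, without advancing time (a new reading comes with each control period).
- ctrl.capture(name): name is "scene" or "top"; returns a dict with "color" (400x640x3 uint8, blue, green, red), "range_z" (400x640 float32, m along the optical axis (not along the pixel's ray), 0 where there is no reading), "fx", "fy", "cx", "cy" (pixels), "dist_coeffs" ([k1, k2, p1, p2, k3] as OpenCV has them; the pictures are not rectified), "R" (3x3) and "t" (3): a world point X has camera coordinates R X + t. Camera axes: x right, y down, z forward; pixel columns grow to the right and rows downward; lengths in m; the calibration is good to about 2 mm. A picture is of the moment at which its call begins.
- ctrl.finish_job(): hands the job in; it is judged then, once.
Trained networks look in a picture, given as the dict that the camera call returned (one of the last four; its "shot" number tells which), for a name from the list of things; names that differ only in an ending like _2 or _b are one class to them, and where a whole thing is asked for, a point or a joint stands for the part that bears it (a point fixed in the world has none). Each returns a list of dicts, best first, with "confidence" (0 to 1); they miss things now and then, are a little off and sometimes report something else, mostly with a low value. They report only what shows in the picture. A call takes as long as a camera call. They do not tell look-alikes from the thing itself.
- ctrl.trace(picture, thing): "mask" (400x640 bool, what is visible of it).
- ctrl.landmark_of(picture, thing): "xyz" ([x, y, z] in m, in world coordinates, good to about 4 mm: a listed point, or the origin of a listed thing).
The state is a dict: "clock": time; "joints": joint angles; "qvel": joint speeds; "joint_efforts": joint torques, N m; "eef_pos": TCP position; "orientation": TCP orientation; "ft_force": force on the tool from outside, world axes, zero at the start; "torque": the same for the moment, N m; "grip_width": finger opening in m; "gripper_force": force on a finger pad.
Only numpy, scipy, OpenCV 4.12 (cv2) and the standard library are available. Lean on these libraries where they do the work, as an engineer would, in place of code of your own. Each camera call takes 0.05 s, during which the arm holds its last target. There are 200 camera calls.

## Task

Put the carver's kit away in the tray: the palm gouge, the sharpening stone, the tape measure (standing upright as it does now) and the round tin each go into the pocket cut for them, sitting flat on the pocket's floor. The screwdriver and the wooden offcut do not belong to the kit: leave them lying where they are.

Things in the scene. Friction and masses are not known exactly. Their poses are not given: they have to be found in the camera images.
- gouge: palm gouge, lying, 112 mm long along its x axis: wooden handle from x = -56 to +4 mm, 25 mm wide (y) and 26 mm high, flat-sided with rounded edges, then a 10 mm brass ferrule and, from x = +14 to +56 mm, a 20 mm wide trough-shaped steel blade. About 60 g, centre of mass in the front half of the handle. Origin: mid-length, at the underside (bench level); z up. Grip the handle across y
- stone: sharpening stone, a grey two-layer block 100 x 40 x 26 mm (x, y, z), about 220 g. Origin: centre of its underside; z up. Grip it across y
- tape: pocket tape measure, a steel case standing on its edge, 62 x 34 x 50 mm (x, y, z), rounded edges, a small dark hook (to x = +34 mm) low at its +x end, about 200 g. Origin: centre of its underside; z up. Grip it across y
- tin: round flat metal tin of honing paste, closed, 50 mm diameter, 28 mm high, about 80 g. Origin: centre of its underside; z up
- screwdriver: LOOK-ALIKE, does not belong: stubby screwdriver, 112 mm long along x, with the same wooden handle and ferrule as the gouge (25 mm wide, 26 mm high) but a thin 7 mm round shank with a flat bit. Origin: mid-length, at the underside; z up
- offcut: LOOK-ALIKE, does not belong: pale wooden offcut, a plain block 78 x 40 x 26 mm (x, y, z), shorter than the stone. Origin: centre of its underside; z up
- gouge_insert: wooden insert 138 x 82 x 14 mm (x, y, z) fixed in the tray, with a long narrow rectangular pocket 126 mm (x) by 38 mm (y) in its top, centred, 8 mm deep: pocket floor at z = 6 mm, mouth at z = 14 mm. Origin: centre of the insert's underside, 6 mm above the bench; z up. The gouge may lie either way round along x
- stone_insert: wooden insert 138 x 82 x 14 mm (x, y, z) fixed in the tray, with a large rectangular pocket 114 mm (x) by 54 mm (y) in its top, centred, 8 mm deep: pocket floor at z = 6 mm, mouth at z = 14 mm. Origin: centre of the insert's underside, 6 mm above the bench; z up. The stone may lie either way round along x
- tape_insert: wooden insert 138 x 82 x 14 mm (x, y, z) fixed in the tray, with a short rectangular pocket 76 mm (x) by 48 mm (y) in its top, centred, 8 mm deep: pocket floor at z = 6 mm, mouth at z = 14 mm. Origin: centre of the insert's underside, 6 mm above the bench; z up. The tape measure may stand either way round along x
- tin_insert: wooden insert 138 x 82 x 14 mm (x, y, z) fixed in the tray, with a round pocket of 64 mm diameter in its top, centred, 8 mm deep: pocket floor at z = 6 mm, mouth at z = 14 mm. Origin: centre of the insert's underside, 6 mm above the bench; z up. The dark tray, 152 x 352 mm, rim 18 mm high, is fixed to the bench; the four inserts are side by side along y, 84 mm apart, in an order that changes
There are look-alikes about, which are no part of the job. Leave any red or turquoise look-alike of the tape alone.

How it is judged:
At the end, for the whole second after the job is handed in: Gouge, stone, tape measure and tin at rest in their own inserts' pockets: centre within 14 mm of the insert's centre in plan, underside under 10 mm above the insert's underside (floor at 6 mm), upright within 0.12 rad. Screwdriver and offcut within 30 mm of where they lay (horizontal distance between gouge and gouge_insert below 0.014 m and z of gouge in the frame of gouge_insert below 0.01 m and angle between each of gouge, stone, tape, tin's own z axis and vertical below 0.12 rad and linear speed of each of gouge, stone, tape, tin below 0.02 m/s and horizontal distance between stone and stone_insert below 0.014 m and z of stone in the frame of stone_insert below 0.01 m and horizontal distance between tape and tape_insert below 0.014 m and z of tape in the frame of tape_insert below 0.01 m and horizontal distance between tin and tin_insert below 0.014 m and z of tin in the frame of tin_insert below 0.01 m and distance of each of screwdriver, offcut from where it was at the start of the episode below 0.03 m); the robot touches nothing.
It fails at once if the screwdriver is moved more than 30 mm from where it lay (distance of screwdriver from where it was at the start of the episode above 0.03 m).
It fails at once if the wooden offcut is moved more than 30 mm from where it lay (distance of offcut from where it was at the start of the episode above 0.03 m).
It also fails if it takes over 106 s, if anything falls off the work surface, if the arm or the gripper's body presses on something with over 40 N, if the wrist force passes 120 N, or if a joint passes its speed limit or range.

## Working session

There is one attempt and no reset: what is moved stays moved. The work goes in short steps, Python scripts to look and compute and a tool call to move; the robot and the scene stay as the last step left them, time stands still between calls to the robot, and variables do not carry over. Pictures are saved under pics/ and viewed, at most 14 in all, crops included, and the job is handed in when it is done.

Besides the shell and the picture viewer there is one more tool, called after ">>>" by a JSON object that holds its "op" and its "data", one argument or row to a line. move_arm: Moves the arm, as the interface text tells. Its arguments: {"type":"object","properties":{"rows":{"type":"array","items":{"type":"array","items":{"type":"array","items":{"type":"number"}}}},"squeeze":{"type":"number"}},"required":["rows"]}

```bash
mkdir -p pics
cat > h.py <<'E'
import numpy as np, cv2
from workcell import ctrl
def pts(p,mask=None):
    z=p["range_z"]; v,u=np.nonzero((z>0) if mask is None else (mask&(z>0)))
    K=np.array([[p["fx"],0,p["cx"]],[0,p["fy"],p["cy"]],[0,0,1.]])
    n=cv2.undistortPoints(np.stack([u,v],1).astype(np.float32)[:,None],K,np.array(p["dist_coeffs"]))[:,0]
    d=z[v,u]; c=np.c_[n*d[:,None],d]
    return (c-np.array(p["t"]))@np.array(p["R"]),u,v
E
python3 - <<'E'
from h import *
s=ctrl.get_state(); print(s)
for n in("top","scene"):
    p=ctrl.capture(n); cv2.imwrite(f"pics/{n}0.png",p["color"])
    for t in "gouge stone tape tin screwdriver offcut gouge_insert stone_insert tape_insert tin_insert".split():
        for r in ctrl.trace(p,t)[:3]:
            X,u,v=pts(p,r["mask"])
            if len(X)<20: continue
            zt=np.percentile(X[:,2],90); T=X[X[:,2]>zt-.012]
            (c,w,a)=cv2.minAreaRect((T[:,:2]*1000).astype(np.float32))
            print(n,t,round(r["confidence"],2),"px",int(u.mean()),int(v.mean()),"top",round(zt,3),"rect",np.round(c),np.round(w),round(a))
        print("   lm",[(np.round(r["xyz"],3),round(r["confidence"],2)) for r in ctrl.landmark_of(p,t)[:3]])
E
```

```text
{'clock': 0.0, 'joints': array([ 1.53909695e+00,  3.59371147e-01,  1.10502603e-02, -3.54540278e-04,
       -1.22408522e+00, -2.88108296e-01]), 'qvel': array([-1.96191586e-03, -7.00556840e-04, -5.61115247e-05,  7.40049527e-05,
       -1.41928728e-03,  1.94694371e-03]), 'joint_efforts': array([ 2.09320556e-04, -5.83314443e+01,  2.93421614e+01,  6.93658859e+00,
       -5.82675464e-03,  1.29276455e-05]), 'eef_pos': array([0.21208568, 0.64034952, 0.25536929]), 'orientation': array([ 9.87232651e-01, -1.59282819e-01, -6.23971771e-05,  8.19594966e-04]), 'ft_force': array([ 0.85615073,  0.60772703, -0.41543172]), 'torque': array([0.03234547, 0.0081394 , 0.04583874]), 'gripper_force': 0.0, 'grip_width': 0.08567545340309118}
top gouge 0.65 px 377 209 top 0.025 rect [ 454. -127.] [ 24. 105.] 84
   lm [(array([ 0.456, -0.128,  0.002]), 0.75)]
top stone 0.65 px 488 161 top 0.026 rect [ 573. -400.] [101.  42.] 21
   lm [(array([ 0.571, -0.402,  0.002]), 0.8), (array([ 0.571,  0.392, -0.001]), 0.75)]
top tape 0.91 px 157 231 top 0.051 rect [394. 392.] [59. 33.] 84
top tape 0.64 px 172 276 top 0.051 
[... 2269 characters left out ...]
 [40. 81.] 76
   lm [(array([ 0.423,  0.294, -0.002]), 0.72), (array([ 0.441,  0.136, -0.001]), 0.57)]
scene gouge_insert 0.68 px 341 268 top 0.02 rect [627.  86.] [139.  82.] 2
   lm [(array([0.628, 0.081, 0.006]), 0.73), (array([ 0.42 ,  0.29 , -0.002]), 0.68)]
scene stone_insert 0.98 px 232 244 top 0.02 rect [ 639. -167.] [142.  85.] 3
scene stone_insert 0.29 px 341 268 top 0.02 rect [627.  86.] [139.  82.] 3
   lm [(array([0.627, 0.082, 0.007]), 0.47)]
scene tape_insert 0.56 px 267 251 top 0.02 rect [634. -83.] [141.  85.] 3
   lm [(array([ 0.63 , -0.084,  0.006]), 0.71)]
scene tin_insert 0.94 px 304 260 top 0.02 rect [630.   2.] [146.  84.] 2
   lm [(array([0.634, 0.002, 0.008]), 0.83)]
```

Run:
```python
import cv2,numpy as np
a=cv2.imread("pics/top0.png"); cv2.imwrite("pics/c1.png",cv2.resize(a[90:310,120:530],(800,430),interpolation=cv2.INTER_CUBIC))
t=cv2.resize(a[195:300,135:235],(400,420),interpolation=cv2.INTER_CUBIC)
b=cv2.imread("pics/scene0.png"); s=cv2.resize(b[160:260,430:530],(400,420),interpolation=cv2.INTER_CUBIC)
cv2.imwrite("pics/c2.png",np.hstack([t,s]))
```

```text
(no output)
```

View pics/c1.png

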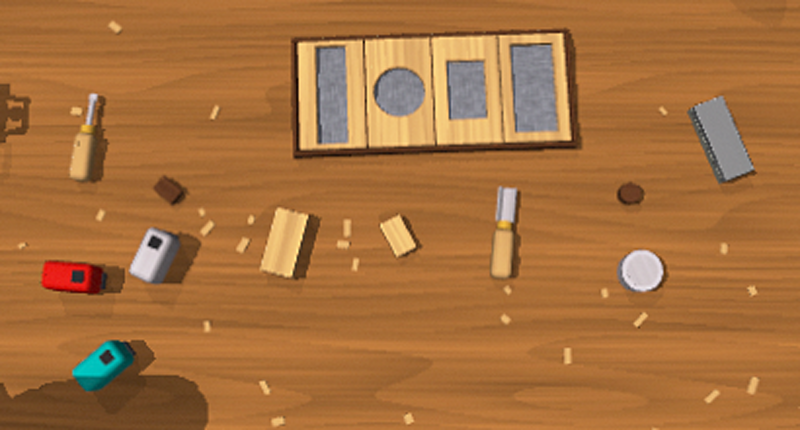

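View pics/c2.png

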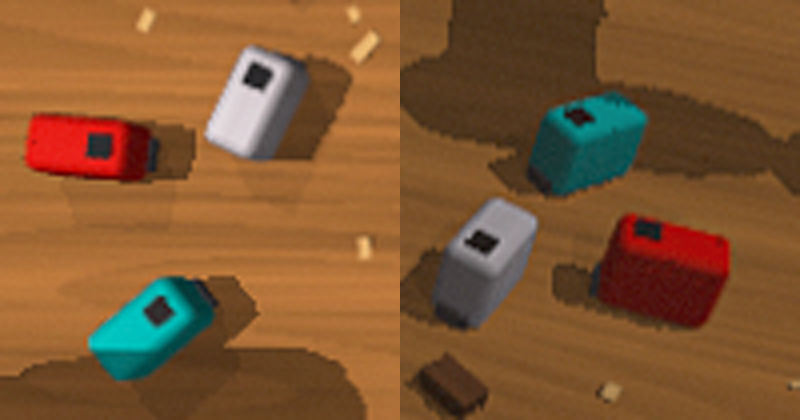

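The picture shows three tapes, at these top-image pixels: silver (199,220), red (157,231) and teal (172,276). I'll take the silver one, since red and turquoise are excluded.

For the other look-alikes:
- **Gouge:** the one with the wide trough blade at (377,209). The thin-shanked one at (163,164) is the screwdriver.
- **Stone:** the grey block at (488,161). The pale block at (265,213) is the offcut.

From left to right, the inserts are gouge, tin, tape and stone.

>>> {"op": "move_arm", "data": {
  "rows": [
    [[0.58,-0.96,-0.3,0,0,-0.13,0.8],[0.58,-0.96,-0.3,0,0,-0.13,0.8],[0.58,-0.96,-0.3,0,0,-0.13,0.8],[0.58,-0.96,-0.3,0,0,-0.13,0.8],[0.58,-0.96,-0.3,0,0,-0.13,0.8],[0.58,-0.96,-0.3,0,0,-0.13,0.8],[0.58,-0.96,-0.3,0,0,-0.13,0.8],[0.58,-0.96,-0.3,0,0,-0.13,0.8]]
  ],
  "squeeze": 45
}}

```text
clock: 2.77
eef_pos: [0.352, 0.4089, 0.1842]
orientation: [0.979, -0.204, 0.0, -0.0]
ft_force: [1.2, 1.0, 0.1]
grip_width: 0.0768
gripper_force: 0.0
```

>>> {"op": "move_arm", "data": {
  "rows": [
    [[0.58,-0.96,-0.4,0,0,-0.12,0.8],[0.58,-0.96,-0.4,0,0,-0.12,0.8],[0.58,-0.96,-0.4,0,0,-0.12,0.8],[0.58,-0.96,-0.4,0,0,-0.12,0.8],[0,0,-0.3,0,0,0,0.8],[0,0,-0.9,0,0,0,0.8],[0,0,-0.9,0,0,0,0.8],[0,0,-0.9,0,0,0,0.8]]
  ]
}}

```text
clock: 3.43
eef_pos: [0.4215, 0.2954, 0.0459]
orientation: [0.974, -0.225, 0.0, -0.001]
ft_force: [0.2, 1.0, -0.0]
grip_width: 0.0769
gripper_force: 0.0
```

>>> {"op": "move_arm", "data": {
  "rows": [
    [[0,0,0,0,0,0,-0.6],[0,0,0,0,0,0,-0.6],[0,0,0,0,0,0,-0.6],[0,0,0,0,0,0,-0.6],[0,0,0,0,0,0,-0.6],[0,0,0,0,0,0,-0.6]]
  ]
}}

```text
clock: 3.93
eef_pos: [0.4216, 0.2962, 0.048]
orientation: [0.975, -0.224, 0.001, -0.001]
ft_force: [-2.8, 0.6, 8.0]
grip_width: 0.0336
gripper_force: 46.3
```

>>> {"op": "move_arm", "data": {
  "rows": [
    [[0,0,0.8,0,0,0,-0.6],[0,0,0.9,0,0,0,-0.6],[0.55,-0.97,0.5,0,0,0.44,-0.6],[0.55,-0.97,0.3,0,0,0.44,-0.6],[0.55,-0.97,0,0,0,0.44,-0.6],[0.55,-0.97,0,0,0,0.44,-0.6],[0.55,-0.97,0,0,0,0.44,-0.6],[0.55,-0.97,0,0,0,0.44,-0.6]]
  ]
}}

```text
clock: 4.6
eef_pos: [0.5206, 0.1193, 0.1223]
orientation: [0.994, -0.11, 0.001, -0.001]
ft_force: [0.1, 0.1, -1.7]
grip_width: 0.0333
gripper_force: 45.3
```

>>> {"op": "move_arm", "data": {
  "rows": [
    [[0.55,-0.97,0,0,0,0.44,-0.6],[0.55,-0.97,0,0,0,0.44,-0.6],[0.55,-0.97,0,0,0,0.44,-0.6],[0.55,-0.97,0,0,0,0.44,-0.6],[0.55,-0.97,0,0,0,0.44,-0.6],[0.55,-0.97,0,0,0,0.44,-0.6],[0.5,-0.97,0,0,0,0.44,-0.6],[0,0,0,0,0,0,-0.6]]
  ]
}}

```text
clock: 5.27
eef_pos: [0.636, -0.0876, 0.1216]
orientation: [1.0, 0.023, 0.001, 0.0]
ft_force: [2.4, 0.9, -1.2]
grip_width: 0.0332
gripper_force: 45.5
```

```bash
cat >> h.py <<'E'
def held(name,zmin,cam="top",tag="x"):
    s=ctrl.get_state(); p=ctrl.capture(cam); e=s["eef_pos"]; q=s["orientation"]
    print("tcp",np.round(e,4),"theta",np.degrees(2*np.arctan2(q[1],q[0])),s["grip_width"],s["gripper_force"])
    for r in ctrl.trace(p,name)[:2]:
        X,u,v=pts(p,r["mask"])
        X=X[np.abs(X-np.median(X,0)).max(1)<.09]
        (c,w,a)=cv2.minAreaRect((X[:,:2]*1000).astype(np.float32))
        print(cam,name,round(r["confidence"],2),int(u.mean()),int(v.mean()),"z",np.percentile(X[:,2],[2,98]).round(3),np.round(c),np.round(w),round(a))
    print([(np.round(r["xyz"],3),round(r["confidence"],2)) for r in ctrl.landmark_of(p,name)[:2]])
    cv2.imwrite(f"pics/{tag}.png",p["color"]); return p
E
python3 -c "
from h import *
held('tape',0,'scene','t1')"
```

```text
tcp [ 0.636  -0.0876  0.1216] theta 2.630765215684891 0.0331901728946673 45.46051204204559
scene tape 0.84 476 194 z [0.002 0.052] [283. 361.] [57. 94.] 24
scene tape 0.8 494 224 z [0.    0.051] [381. 397.] [70. 77.] 73
[(array([0.291, 0.354, 0.002]), 0.78), (array([0.392, 0.39 , 0.001]), 0.71)]
```

>>> {"op": "move_arm", "data": {
  "rows": [
    [[-0.07,0.13,-0.4,0,0,0,-0.6],[0,0,-0.6,0,0,0,-0.6],[0,0,-0.5,0,0,0,-0.6],[0,0,-0.35,0,0,0,-0.6],[0,0,-0.2,0,0,0,-0.6],[0,0,0,0,0,0,-0.6]]
  ]
}}

```text
clock: 5.92
eef_pos: [0.6316, -0.0783, 0.0604]
orientation: [1.0, 0.024, -0.0, 0.0]
ft_force: [-0.1, -0.2, -2.2]
grip_width: 0.0333
gripper_force: 45.3
```

>>> {"op": "move_arm", "data": {
  "rows": [
    [[0.05,-0.15,0,0,0,0,-0.6],[0,0,-0.08,0,0,0,-0.6],[0,0,0,0,0,0,-0.6],[0,0,0,0,0,0,-0.6]]
  ]
}}

```text
clock: 6.25
eef_pos: [0.6343, -0.0836, 0.0598]
orientation: [1.0, 0.024, 0.001, 0.0]
ft_force: [-4.3, 2.4, 14.1]
grip_width: 0.0332
gripper_force: 47.2
```

>>> {"op": "move_arm", "data": {
  "rows": [
    [[0,0,0,0,0,0,0.3],[0,0,0,0,0,0,0.3],[0,0,0,0,0,0,0.3],[0,0,0.7,0,0,0,0.3],[0,0,1,0,0,0,0.3],[0,0,1,0,0,0,0.3]]
  ]
}}

```text
clock: 6.75
eef_pos: [0.6327, -0.0839, 0.1382]
orientation: [1.0, 0.023, -0.001, 0.0]
ft_force: [0.8, 0.7, 0.2]
grip_width: 0.0556
gripper_force: 0.0
```

>>> {"op": "move_arm", "data": {
  "rows": [
    [[-0.9,-0.2,0,0,0,-0.25,0.4],[-0.9,-0.2,0,0,0,-0.25,0.4],[-0.9,-0.2,0,0,0,-0.25,0.4],[-0.9,-0.2,0,0,0,-0.25,0.4],[-0.9,-0.2,-0.2,0,0,-0.25,0.4],[-0.9,-0.2,-0.4,0,0,-0.25,0.4],[-0.9,-0.2,-0.6,0,0,-0.25,0.4],[0,0,0,0,0,0,0.4]]
  ]
}}

```text
clock: 7.42
eef_pos: [0.4371, -0.1266, 0.0995]
orientation: [0.998, -0.055, -0.003, -0.0]
ft_force: [-2.1, -0.1, -0.6]
grip_width: 0.0597
gripper_force: 0.0
```

```bash
python3 -c "
from h import *
p=held('tape',0,'scene','t2')
X,u,v=pts(p); m=(abs(X[:,0]-.6335)<.05)&(abs(X[:,1]+.083)<.035)&(X[:,2]>.045)
T=X[m]; print(np.percentile(T[:,2],[50,95]),cv2.minAreaRect((T[:,:2]*1000).astype(np.float32)))
i=cv2.resize(p['color'][170:310,190:390],(800,560),interpolation=cv2.INTER_CUBIC); cv2.imwrite('pics/t2c.png',i)"
```

```text
tcp [ 0.4371 -0.1266  0.0995] theta -6.302463222679285 0.05968069559631431 0.0
scene tape 0.93 475 194 z [0.003 0.052] [297. 348.] [34. 60.] 40
scene tape 0.68 267 245 z [0.015 0.063] [633. -89.] [84. 52.] 4
[(array([ 0.636, -0.085,  0.012]), 0.9), (array([0.286, 0.348, 0.003]), 0.72)]
[0.06000957 0.06304143] ((637.1161499023438, -79.75370788574219), (63.29164505004883, 32.73385238647461), 2.728198766708374)
```

View pics/t2c.png

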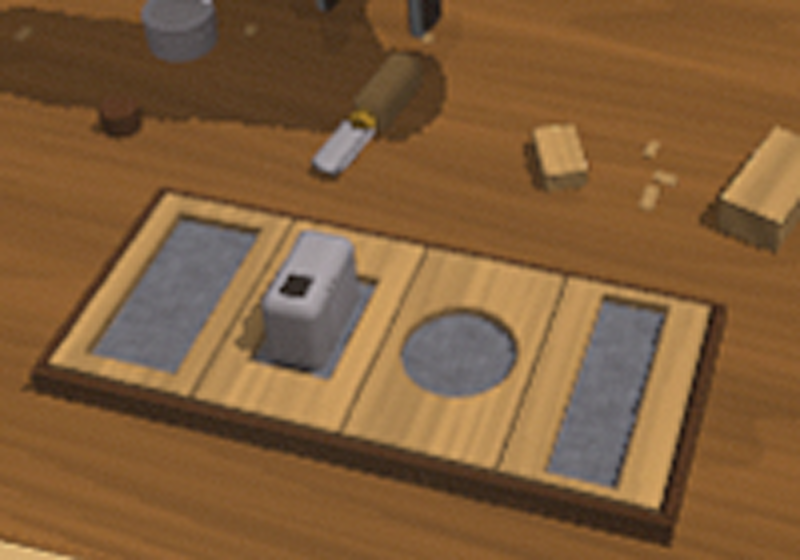

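The tape stands flat in its pocket, with its top at 62 mm and the dark floor showing beside it at about (340,320). The gouge comes next.

>>> {"op": "move_arm", "data": {
  "rows": [
    [[0.2,0.03,-0.5,0,0,0.05,0.4],[0,0,-0.7,0,0,0,0.4],[0,0,-0.6,0,0,0,0.4],[0,0,-0.28,0,0,0,0.4],[0,0,0,0,0,0,-0.7],[0,0,0,0,0,0,-0.7],[0,0,0,0,0,0,-0.7],[0,0,0,0,0,0,-0.7]]
  ]
}}

```text
clock: 8.23
eef_pos: [0.4515, -0.1248, 0.0411]
orientation: [0.999, -0.051, 0.001, -0.0]
ft_force: [0.1, -0.1, -0.7]
grip_width: 0.0235
gripper_force: 44.0
```

>>> {"op": "move_arm", "data": {
  "rows": [
    [[0,0,0,0,0,0,-0.7]]
  ]
}}

```text
clock: 8.32
eef_pos: [0.4514, -0.1247, 0.041]
orientation: [0.999, -0.051, 0.001, -0.0]
ft_force: [-0.0, -0.4, 2.7]
grip_width: 0.0232
gripper_force: 44.3
```

>>> {"op": "move_arm", "data": {
  "rows": [
    [[0,0,0,0,0,0,0.2],[0,0,0,0,0,0,0.2],[-0.27,0.02,-0.17,0,0,0,0.2],[0,0,0,0,0,0,0.2],[0,0,0,0,0,0,-0.7],[0,0,0,0,0,0,-0.7],[0,0,0,0,0,0,-0.7],[0,0,0,0,0,0,-0.7]]
  ]
}}

```text
clock: 8.98
eef_pos: [0.4423, -0.1243, 0.0351]
orientation: [0.999, -0.051, -0.0, 0.0]
ft_force: [-1.2, 0.0, 3.9]
grip_width: 0.0242
gripper_force: 44.2
```

>>> {"op": "move_arm", "data": {
  "rows": [
    [[0,0,0.7,0,0,0,-0.7],[0,0,0.9,0,0,0,-0.7],[0.8,0.97,0.6,0,0,0.24,-0.7],[0.8,0.97,0.4,0,0,0.24,-0.7],[0.8,0.97,0.2,0,0,0.24,-0.7],[0.8,0.97,0,0,0,0.24,-0.7],[0.8,0.97,0,0,0,0.24,-0.7],[0.8,0.97,0,0,0,0.24,-0.7]]
  ]
}}

```text
clock: 9.65
eef_pos: [0.5873, 0.0519, 0.119]
orientation: [1.0, 0.013, 0.0, -0.0]
ft_force: [0.7, -0.0, 0.5]
grip_width: 0.0239
gripper_force: 44.0
```

>>> {"op": "move_arm", "data": {
  "rows": [
    [[0.8,0.97,0,0,0,0.24,-0.7],[0.1,0.17,-0.4,0,0,0,-0.7],[0,0,-0.6,0,0,0,-0.7],[0,0,-0.3,0,0,0,-0.7],[0,0,0,0,0,0,-0.7]]
  ]
}}

```text
clock: 10.07
eef_pos: [0.6114, 0.0838, 0.077]
orientation: [1.0, 0.022, -0.002, 0.001]
ft_force: [-0.2, 0.8, -1.4]
grip_width: 0.024
gripper_force: 44.1
```

```bash
python3 -c "
from h import *
held('gouge',0,'scene','g1');p=held('gouge',0,'top','g2')
i=cv2.resize(p['color'][90:230,220:420],(800,560),interpolation=cv2.INTER_CUBIC); cv2.imwrite('pics/g2c.png',i)"
```

```text
tcp [0.6114 0.0838 0.077 ] theta 2.5541270460805254 0.024030135911159878 44.06998693943024
scene gouge 0.95 342 256 z [0.05  0.069] [628.  84.] [107.  31.] 2
scene gouge 0.4 232 244 z [0.01  0.021] [ 638. -168.] [144.  88.] 3
[(array([0.623, 0.08 , 0.04 ]), 0.63)]
tcp [0.6134 0.084  0.0804] theta 2.5600911498149275 0.023927902150090507 44.06995117664337
top gouge 0.64 288 147 z [0.058 0.073] [590.  84.] [42. 25.] 6
[(array([0.628, 0.084, 0.045]), 0.61)]
```

View pics/g2c.png

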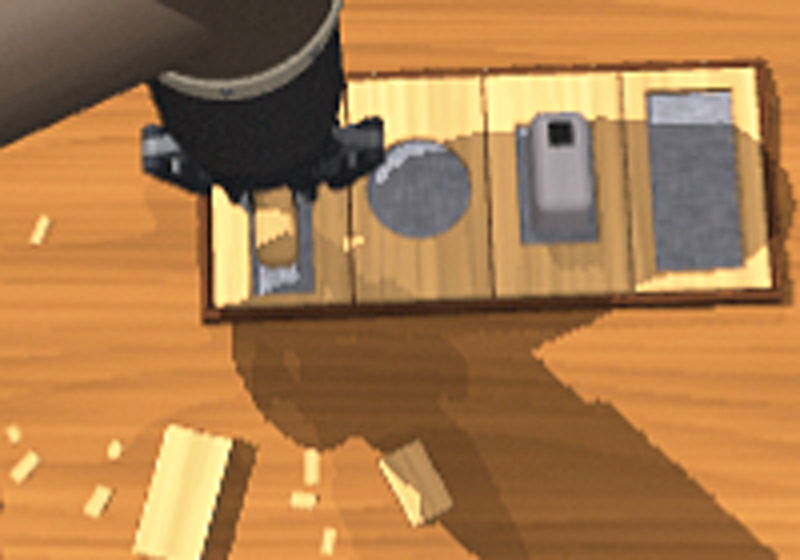

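The gouge is over its pocket: I measured its centre at (628,84) mm against the insert at (626,85). The picture shows the handle at about (278,240), lined up with the slot. I'll lower it.

>>> {"op": "move_arm", "data": {
  "rows": [
    [[0,0,-0.5,0,0,0,-0.7],[0,0,-0.35,0,0,0,-0.7],[0,0,-0.2,0,0,0,-0.7],[0,0,0,0,0,0,-0.7],[0,0,0,0,0,0,-0.7]]
  ]
}}

```text
clock: 10.78
eef_pos: [0.6131, 0.0843, 0.0482]
orientation: [1.0, 0.022, -0.0, 0.0]
ft_force: [-0.6, -0.1, -0.8]
grip_width: 0.0241
gripper_force: 44.0
```

>>> {"op": "move_arm", "data": {
  "rows": [
    [[0,0,-0.08,0,0,0,-0.7],[0,0,0,0,0,0,-0.7],[0,0,0,0,0,0,0.2],[0,0,0,0,0,0,0.2],[0,0,0,0,0,0,0.2],[0,0,0.7,0,0,0,0.2],[0,0,1,0,0,0,0.2],[0,0,1,0,0,0,0.2]]
  ]
}}

```text
clock: 11.45
eef_pos: [0.6125, 0.0841, 0.1268]
orientation: [1.0, 0.022, -0.001, 0.001]
ft_force: [0.3, -0.2, 0.7]
grip_width: 0.0513
gripper_force: 0.0
```

>>> {"op": "move_arm", "data": {
  "rows": [
    [[-0.52,-0.96,0,0,0,0,0.2],[-0.52,-0.96,0,0,0,0,0.2],[-0.52,-0.96,0,0,0,0,0.2],[-0.52,-0.96,0,0,0,0,0.2],[-0.52,-0.96,0,0,0,0,0.2],[-0.52,-0.96,0,0,0,0,0.2],[-0.52,-0.96,0,0,0,0,0.4],[-0.52,-0.96,0,0,0,0,0.6]]
  ]
}}

```text
clock: 12.12
eef_pos: [0.4875, -0.1471, 0.1271]
orientation: [1.0, 0.023, 0.0, -0.0]
ft_force: [0.5, -0.5, 0.6]
grip_width: 0.0679
gripper_force: 0.0
```

>>> {"op": "move_arm", "data": {
  "rows": [
    [[-0.52,-0.96,0,0,0,0,0.8],[-0.52,-0.96,0,0,0,0,0.8],[-0.52,-0.96,-0.2,0,0,0,0.8],[-0.52,-0.96,-0.3,0,0,0,0.8],[-0.51,-0.96,-0.3,0,0,0,0.8],[0,0,0,0,0,0,0.8],[0,0,0,0,0,0,0.8]]
  ]
}}

```text
clock: 12.7
eef_pos: [0.4094, -0.2911, 0.1024]
orientation: [1.0, 0.021, -0.001, -0.0]
ft_force: [0.6, -0.5, 0.2]
grip_width: 0.0766
gripper_force: 0.0
```

```bash
python3 -c "
from h import *
p=held('gouge',0,'scene','g3')
X,u,v=pts(p); m=(abs(X[:,0]-.626)<.065)&(abs(X[:,1]-.085)<.03)&(X[:,2]>.026)
T=X[m]; print(np.percentile(T[:,2],[50,95]),cv2.minAreaRect((T[:,:2]*1000).astype(np.float32)))
i=cv2.resize(p['color'][170:310,190:390],(800,560),interpolation=cv2.INTER_CUBIC); cv2.imwrite('pics/g3c.png',i)"
```

```text
tcp [ 0.4094 -0.2911  0.1024] theta 2.385861445713835 0.0766326516389419 0.0
scene gouge 0.83 342 264 z [0.02  0.038] [622.  87.] [124.  25.] 1
[(array([0.625, 0.083, 0.01 ]), 0.91)]
[0.03543539 0.03824989] ((628.5118408203125, 88.12937927246094), (109.9974365234375, 24.764307022094727), 3.4006528854370117)
```

View pics/g3c.png

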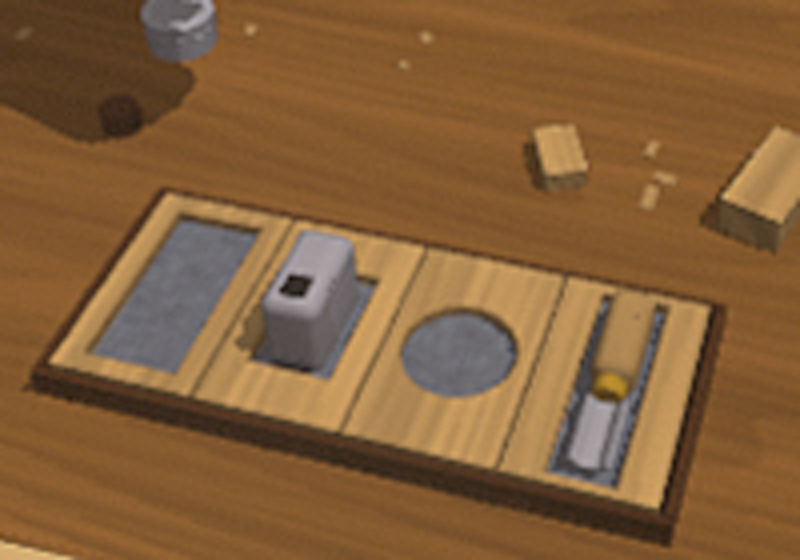

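The gouge lies flat in its slot at (605,400), with its top at 38 mm. I'm descending on the tin.

>>> {"op": "move_arm", "data": {
  "rows": [
    [[0.03,0,-0.6,0,0,0,0.8],[0,0,-0.9,0,0,0,0.8],[0,0,-0.5,0,0,0,0.8],[0,0,-0.25,0,0,0,0.8],[0,0,0,0,0,0,-0.1],[0,0,0,0,0,0,-0.1],[0,0,0,0,0,0,-0.1],[0,0,0,0,0,0,-0.1]]
  ]
}}

```text
clock: 13.52
eef_pos: [0.4127, -0.2899, 0.0367]
orientation: [1.0, 0.023, 0.001, 0.0]
ft_force: [0.2, 2.3, 2.8]
grip_width: 0.0481
gripper_force: 46.5
```

>>> {"op": "move_arm", "data": {
  "rows": [
    [[0,0,0.7,0,0,0,-0.1],[0,0,0.9,0,0,0,-0.1],[0.72,0.97,0.6,0,0,0,-0.1],[0.72,0.97,0.6,0,0,0,-0.1],[0.72,0.97,0.4,0,0,0,-0.1],[0.72,0.97,0,0,0,0,-0.1],[0.72,0.97,0,0,0,0,-0.1],[0.72,0.97,0,0,0,0,-0.1]]
  ]
}}

```text
clock: 14.18
eef_pos: [0.5423, -0.1136, 0.133]
orientation: [1.0, 0.022, 0.001, -0.0]
ft_force: [0.7, -0.4, -1.0]
grip_width: 0.0482
gripper_force: 46.9
```

>>> {"op": "move_arm", "data": {
  "rows": [
    [[0.72,0.97,0,0,0,0,-0.1],[0.72,0.97,0,0,0,0,-0.1],[0.72,0.97,0,0,0,0,-0.1],[0.72,0.97,0,0,0,0,-0.1],[0,0,-0.6,0,0,0,-0.1],[0,0,-0.6,0,0,0,-0.1],[0,0,-0.4,0,0,0,-0.1],[0,0,0,0,0,0,-0.1]]
  ]
}}

```text
clock: 14.85
eef_pos: [0.6259, 0.0009, 0.0811]
orientation: [1.0, 0.022, -0.002, 0.0]
ft_force: [-0.7, -1.3, -0.6]
grip_width: 0.0481
gripper_force: 46.9
```

```bash
python3 -c "
from h import *
held('tin',0,'scene','n1');held('tin',0,'top','n2')"
```

```text
tcp [0.6259 0.0009 0.0811] theta 2.5525367880869245 0.04806301503273202 46.8866783939302
scene tin 0.57 305 242 z [0.045 0.075] [625.   1.] [49. 43.] 24
[(array([0.622, 0.004, 0.046]), 0.81)]
tcp [0.628  0.0007 0.0845] theta 2.5613652790724513 0.0480308408603027 46.88669012859464
top tin 0.61 324 137 z [0.045 0.078] [613.   2.] [28. 47.] 1
[(array([0.622, 0.   , 0.047]), 0.82), (array([ 0.634, -0.083,  0.006]), 0.71)]
```

>>> {"op": "move_arm", "data": {
  "rows": [
    [[0.14,0.02,-0.5,0,0,0,-0.1],[0,0,-0.4,0,0,0,-0.1],[0,0,-0.25,0,0,0,-0.1],[0,0,-0.08,0,0,0,-0.1],[0,0,0,0,0,0,-0.1]]
  ]
}}

```text
clock: 15.57
eef_pos: [0.6317, 0.0014, 0.0472]
orientation: [1.0, 0.023, -0.0, 0.0]
ft_force: [-2.6, -0.6, 6.0]
grip_width: 0.0482
gripper_force: 49.3
```

>>> {"op": "move_arm", "data": {
  "rows": [
    [[0,0,0,0,0,0,0.45],[0,0,0,0,0,0,0.45],[0,0,0,0,0,0,0.45],[0,0,0.6,0,0,0,0.45],[0,0,1,0,0,0,0.45],[0,0,1,0,0,0,0.45],[0,0,0.3,0,0,0,0.45]]
  ]
}}

```text
clock: 16.15
eef_pos: [0.634, 0.0019, 0.1381]
orientation: [1.0, 0.023, 0.003, -0.0]
ft_force: [-0.2, 0.8, 1.1]
grip_width: 0.0619
gripper_force: 0.0
```

>>> {"op": "move_arm", "data": {
  "rows": [
    [[-0.14,-0.96,0,0,0,0.26,0.6],[-0.14,-0.96,0,0,0,0.26,0.6],[-0.14,-0.96,0,0,0,0.26,0.6],[-0.14,-0.96,0,0,0,0.26,0.6],[-0.14,-0.96,0,0,0,0.26,0.6],[-0.14,-0.96,0,0,0,0.26,0.6],[-0.14,-0.96,0,0,0,0.26,0.6],[-0.14,-0.96,0,0,0,0.26,0.6]]
  ]
}}

```text
clock: 16.82
eef_pos: [0.5979, -0.2301, 0.1335]
orientation: [0.994, 0.114, 0.0, -0.0]
ft_force: [-0.5, -0.5, 0.3]
grip_width: 0.0681
gripper_force: 0.0
```

>>> {"op": "move_arm", "data": {
  "rows": [
    [[-0.14,-0.96,0,0,0,0.26,0.6],[-0.14,-0.96,0,0,0,0.26,0.6],[-0.14,-0.96,0,0,0,0.26,0.6],[-0.14,-0.96,-0.4,0,0,0.26,0.6],[-0.14,-0.96,-0.5,0,0,0.26,0.6],[-0.14,-0.95,-0.5,0,0,0.26,0.6],[0,0,0,0,0,0,0.6],[0,0,0,0,0,0,0.6]]
  ]
}}

```text
clock: 17.48
eef_pos: [0.5715, -0.4025, 0.0896]
orientation: [0.984, 0.179, -0.001, -0.001]
ft_force: [-0.4, 1.3, 0.7]
grip_width: 0.0682
gripper_force: 0.0
```

```bash
python3 -c "
from h import *
p=held('tin',0,'scene','n3')
X,u,v=pts(p); m=(abs(X[:,0]-.63)<.04)&(abs(X[:,1])<.04)&(X[:,2]>.032)
T=X[m]; print(np.percentile(T[:,2],[50,95]),cv2.minAreaRect((T[:,:2]*1000).astype(np.float32)))
i=cv2.resize(p['color'][160:310,120:390],(800,444),interpolation=cv2.INTER_CUBIC); cv2.imwrite('pics/n3c.png',i)"
```

```text
tcp [ 0.5715 -0.4025  0.0896] theta 20.612462356518467 0.0681957789879649 0.0
scene tin 0.91 305 255 z [0.014 0.042] [631.   4.] [47. 46.] 19
[(array([0.626, 0.005, 0.012]), 0.85)]
[0.03944884 0.04148603] ((629.14306640625, 4.069389343261719), (48.554710388183594, 48.6505241394043), 67.98493957519531)
```

View pics/n3c.png

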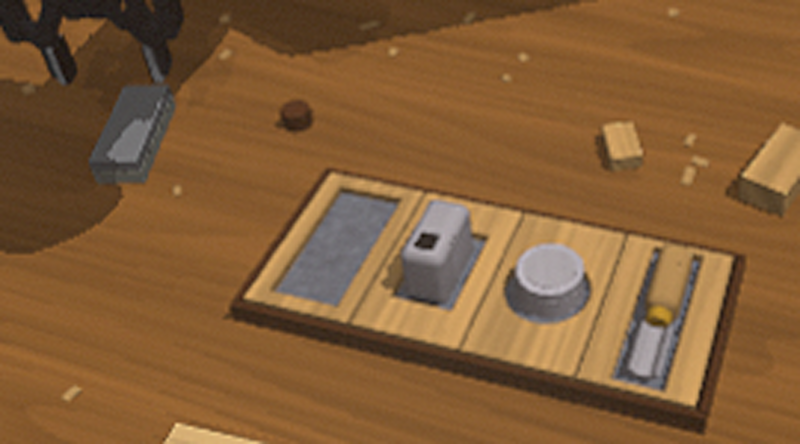

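The tin sits in the round pocket at (548,280), with its top at about 40 mm. The fingers hang above the stone at (135,130), so I'll descend and grip it.

>>> {"op": "move_arm", "data": {
  "rows": [
    [[0.08,0.07,-0.6,0,0,0.05,0.6],[0,0,-0.7,0,0,0,0.6],[0,0,-0.4,0,0,0,0.6],[0,0,-0.1,0,0,0,0.6],[0,0,0,0,0,0,-0.4],[0,0,0,0,0,0,-0.4],[0,0,0,0,0,0,-0.4],[0,0,0,0,0,0,-0.4]]
  ],
  "squeeze": 60
}}

```text
clock: 18.3
eef_pos: [0.5766, -0.3995, 0.0394]
orientation: [0.983, 0.183, 0.001, 0.001]
ft_force: [0.4, 0.6, 4.1]
grip_width: 0.0381
gripper_force: 61.2
```

>>> {"op": "move_arm", "data": {
  "rows": [
    [[0,0,0.6,0,0,0,-0.4],[0,0,0.8,0,0,0,-0.4],[0,0,0.8,0,0,0,-0.4],[0.26,0.97,0.3,0,0,-0.46,-0.4],[0.26,0.97,0,0,0,-0.46,-0.4],[0.26,0.97,0,0,0,-0.46,-0.4],[0.26,0.97,0,0,0,-0.46,-0.4],[0.26,0.97,0,0,0,-0.46,-0.4]]
  ]
}}

```text
clock: 18.97
eef_pos: [0.6143, -0.2523, 0.113]
orientation: [0.997, 0.082, 0.0, -0.0]
ft_force: [0.1, -0.2, -1.9]
grip_width: 0.0378
gripper_force: 61.2
```

>>> {"op": "move_arm", "data": {
  "rows": [
    [[0.26,0.97,0,0,0,-0.46,-0.4],[0.26,0.97,0,0,0,-0.46,-0.4],[0.26,0.96,0,0,0,-0.46,-0.4],[0,0,-0.6,0,0,0,-0.4],[0,0,-0.5,0,0,0,-0.4],[0,0,0,0,0,0,-0.4],[0,0,0,0,0,0,-0.4]]
  ]
}}

```text
clock: 19.55
eef_pos: [0.6371, -0.1666, 0.0791]
orientation: [1.0, 0.023, -0.001, -0.0]
ft_force: [0.5, 0.2, -2.3]
grip_width: 0.0384
gripper_force: 61.1
```

```bash
python3 -c "
from h import *
p=held('stone',0,'scene','s1');held('stone',0,'top','s2')
i=cv2.resize(p['color'][160:310,160:390],(800,522),interpolation=cv2.INTER_CUBIC); cv2.imwrite('pics/s1c.png',i)"
```

```text
tcp [ 0.6371 -0.1666  0.0791] theta 2.630275788494534 0.03844578434195403 61.136194467544556
scene stone 0.3 383 217 z [-0.001  0.027] [426. 145.] [ 41. 114.] 75
[(array([ 0.63 , -0.165,  0.044]), 0.73)]
tcp [ 0.6384 -0.1672  0.0807] theta 2.5970769908398004 0.038085463609148495 61.148221492767334
top stone 0.85 396 140 z [0.045 0.069] [ 612. -167.] [57. 40.] 3
[(array([ 0.636, -0.167,  0.042]), 0.78)]
```

View pics/s1c.png

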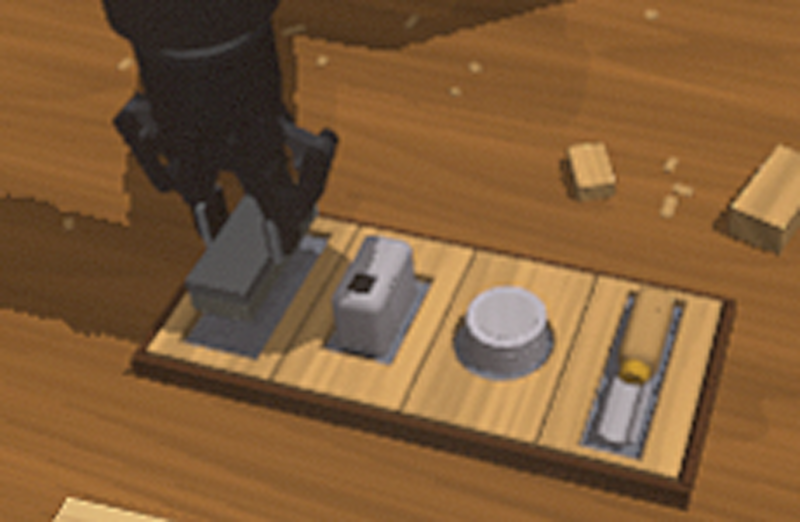

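The stone is held level over its pocket, at about (235,265). I'll lower it.

>>> {"op": "move_arm", "data": {
  "rows": [
    [[0.06,0,-0.45,0,0,0,-0.4],[0,0,-0.35,0,0,0,-0.4],[0,0,-0.2,0,0,0,-0.4],[0,0,-0.03,0,0,0,-0.4],[0,0,0,0,0,0,-0.4]]
  ]
}}

```text
clock: 20.27
eef_pos: [0.6395, -0.1666, 0.0506]
orientation: [1.0, 0.023, -0.0, 0.0]
ft_force: [-9.3, 4.3, 21.7]
grip_width: 0.0379
gripper_force: 65.8
```

>>> {"op": "move_arm", "data": {
  "rows": [
    [[0,0,0,0,0,0,0.25],[0,0,0,0,0,0,0.25],[0,0,0,0,0,0,0.25],[0,0,0.6,0,0,0,0.25],[0,0,1,0,0,0,0.25],[0,0,1,0,0,0,0.25],[0,0,1,0,0,0,0.25],[-0.3,-0.9,0.5,0,0,0,0.25]]
  ]
}}

```text
clock: 20.93
eef_pos: [0.6335, -0.1914, 0.1751]
orientation: [1.0, 0.025, 0.002, 0.0]
ft_force: [1.7, -0.7, 1.9]
grip_width: 0.0534
gripper_force: 0.0
```

>>> {"op": "move_arm", "data": {
  "rows": [
    [[-0.4,-0.9,0.3,0,0,0,0.25],[-0.4,-0.9,0.3,0,0,0,0.25],[-0.4,-0.9,0,0,0,0,0.25],[-0.4,-0.9,0,0,0,0,0.25],[-0.4,-0.9,0,0,0,0,0.25],[0,0,0,0,0,0,0.25],[0,0,0,0,0,0,0.25]]
  ]
}}

```text
clock: 21.52
eef_pos: [0.5697, -0.3301, 0.1888]
orientation: [1.0, 0.022, -0.001, -0.0]
ft_force: [-0.3, 0.9, 0.3]
grip_width: 0.0535
gripper_force: 0.0
```

```bash
python3 -c "
from h import *
p=held('stone',0,'scene','f1')
X,u,v=pts(p)
for n,cx,cy,hx,hy,z in(('stone',.6385,-.167,.065,.035,.03),('tape',.6335,-.083,.05,.03,.05),('tin',.63,.001,.04,.035,.03),('gouge',.626,.085,.065,.03,.025)):
    T=X[(abs(X[:,0]-cx)<hx)&(abs(X[:,1]-cy)<hy)&(X[:,2]>z)]; print(n,np.percentile(T[:,2],[5,50,95]).round(4),cv2.minAreaRect((T[:,:2]*1000).astype(np.float32)))
for t in('screwdriver','offcut'): print(t,[(np.round(r['xyz'],3),r['confidence']) for r in ctrl.landmark_of(p,t)[:2]])
i=cv2.resize(p['color'][160:310,160:390],(800,522),interpolation=cv2.INTER_CUBIC); cv2.imwrite('pics/f1c.png',i)"
```

```text
tcp [ 0.5697 -0.3301  0.1888] theta 2.4705610973921743 0.05346573443293031 0.0
[(array([ 0.633, -0.167,  0.016]), 0.81)]
stone [0.0339 0.0377 0.5074] ((637.8609008789062, -167.32980346679688), (101.47432708740234, 68.98963165283203), 3.969269037246704)
tape [0.0559 0.4992 0.5148] ((634.8159790039062, -89.03429412841797), (73.66252899169922, 50.955177307128906), 4.820927619934082)
tin [0.0338 0.0393 0.0413] ((628.6079711914062, 4.419895172119141), (48.6766242980957, 48.659751892089844), 62.80765914916992)
gouge [0.0256 0.0351 0.0384] ((628.675537109375, 88.05691528320312), (109.6700210571289, 24.916751861572266), 2.946549654006958)
screwdriver [(array([ 0.57 ,  0.388, -0.004]), 0.69), (array([0.625, 0.08 , 0.011]), 0.59)]
offcut [(array([0.44 , 0.137, 0.   ]), 0.84)]
```

View pics/f1c.png

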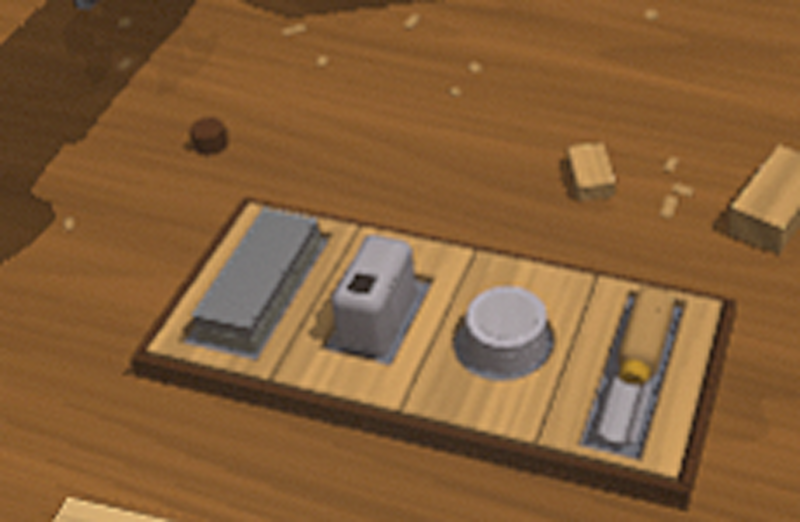

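All four pieces sit flat in their pockets: stone (255,275), tape (375,295), tin (505,330) and gouge (635,365). The screwdriver and offcut haven't moved.

```bash
python3 -c "
from workcell import ctrl
print(ctrl.finish_job())"
```

```text
the job is handed in; nothing more can be done
None
```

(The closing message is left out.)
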